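# Close a denture flask press with a ring spanner

## Task

Take the ring spanner from the blue mat, fit its large ring fully down over the hexagon nut on the flask press and tighten the nut clockwise in short strokes between the columns, lifting and reseating the spanner for each new stroke, until the nut pulls up tight and the yellow torque-limiting ring under it just slips along with it, by a few degrees and no more than 10. Turn gently by feel and do not force the spanner against the columns or the press. Then lay the spanner flat back on the blue mat and leave everything else alone.

Things in the scene. Friction and masses are not known exactly. Their poses are not given: they have to be found in the camera images.
- spanner_grip (a point): Middle (and about the balance point) of the raised handle bar of a steel double-ended cranked ring spanner, 230 mm long, 0.32 kg. The bar is 14 mm wide, 14 mm high, 80 mm long, to be gripped across its width; this point is 38 mm above the underside of both rings, on which it lies flat. Axes: x from the small ring to the large ring, y across, z up as it lies.
- spanner_ring (a point): Centre of the spanner's large ring, 7 mm above its underside: 95 mm along the spanner's +x from spanner_grip and 31 mm lower. Ring 14 mm high, about 46 mm wide, through hexagon hole 31.6 mm across flats, one pair of flats square to the spanner's x. The small ring (20 mm hole, 95 mm along -x from spanner_grip) does not fit the nut.
- nut_center (a point): Middle of the dark steel hexagon nut, 11.5 mm above the press's top plate: 30 mm across flats, with a brass top tapering over 7 mm to 22 mm, 11.5 mm above this point. Flange below it 54 mm wide, its top 6.5 mm under this point; fully down, the spanner ring rests on it, spanner_ring 0.5 mm above this point. One pair of flats is square to the nut's x: the spanner fits at the nut's yaw or 60 degree steps from it.
- nut_mark (a point): White tick on the nut's flange, 22 mm from the nut's upright axis along the nut's x; it turns with the nut. The nut turns on the spot; clockwise seen from above tightens. It runs at about 0.3 N m (3 N at the handle's middle) and stays where it is left. After 92 to 125 degrees, at a place that cannot be seen, it pulls up tight. Spanner play on the nut is about 6 degrees each way.
- ring_mark (a point): Red mark on the yellow torque-limiting ring round the nut (80 mm wide, 5 mm thick, lying on the top plate), 36 mm from the nut's axis; 1 degree of slip moves it 0.63 mm. The ring stays still until the nut has pulled up tight; then, at about 1.2 N m (felt at the handle as force and as twist together), it slips clockwise with the nut, and stays where it is left.
- press: Flask press fixed to the table: grey base 150 x 150 mm, brass flask, aluminium top plate 86 x 128 mm with upper face 80 mm up, four steel columns 20 mm thick, 146 mm tall, at x = +-24, y = +-50 mm. Origin: centre of underside, below the nut; -x side towards the robot. With the spanner's x along the press's x (handle over the -x side) it can swing 46 degrees each way before striking a column.
- mat: Blue mat fixed to the table, 300 mm (its x) by 190 mm (its y), 3 mm thick. Origin: centre of its underside. The spanner starts lying on it and must finish lying on it.
- model_a: Bystander: white plaster dental model, 60 mm.
- model_b: Bystander: buff plaster dental model, 60 mm.
- spare_flask: Bystander: round brass flask, 92 mm wide, 50 mm high.
- resin_jar: Bystander: clear jar with a white cap, 54 mm wide, 70 mm high.
- mix_bowl: Bystander: green mixing bowl, 110 mm wide, 60 mm high.
- spare_nut: Bystander: small loose flange nut, 48 mm wide, 18 mm high.
- wax_spatula: Bystander: spatula, 160 mm long.

How it is judged:
By the outcome, as a careful person would: the job done as asked, in the order asked, and still so for the second after the job is handed in, with the robot touching nothing.
It also fails if it takes over 72 s, if anything falls off the work surface, if the arm or the gripper's body presses on something with over 40 N, if the wrist force passes 120 N, or if a joint passes its speed limit or range.

## Robot

A 6-joint arm with a two-finger parallel gripper is mounted at the origin on the work surface. World frame = base frame: x ahead of the robot, y to its left, z up, the work surface at z = 0. Lengths are in mm, angles in rad, forces in N, time in s.
With the tool pointing down it reaches from about 300 to 850 mm from the base axis. Payload 4.2 kg.
Tool frame: the origin (TCP) lies midway between the tips of the shut fingers; the grasp point (between the pads) lies 19 mm behind it; z points along the fingers, y is the line along which they close (so a half turn about z gives the same grasp; the last joint's range is limited). The gripper opens to 91 mm and grips with 3 to 60 N. Pads are 32 mm wide; open, the fingers measure 118 mm over their backs; the gripper's body (76 mm by 178 mm) begins 60 mm behind the grasp point.
Start: joints at [1.084, 0.32, 1.565, -0, 1.257, -0.02], TCP at [258.774, 513.5, 181.876] pointing down, gripper open.
Joint ranges: [-3.11, 3.11], [-0.84, 2.01], [0.21, 2.61], [-1.34, 4.49], [0.05, 2.63], [-2.56, 2.56]. Speed limits (rad/s): [2.57, 2.57, 3.14, 3.14, 3.14, 3.14].

## Interface

Orientations are given as a 3x3 rotation matrix whose columns are the frame's x, y, z axes.
In Python, from station import r, eoat, imaging gives the robot as it stands. The module is installed in compiled form; this text tells all that it offers. Calls block until the motion is done:
- r.move_ptp(position, orientation): joint-space move of the TCP to a pose.
- r.move_linear(position, orientation=None, velocity=150, guard=None): straight line of the TCP; orientation=None keeps the orientation; velocity is the mean speed in mm/s. With guard (N) it stops when the force on the tool has changed by that much, and returns True; else False.
- r.move_j(angles): joint-space move.
- eoat.ungrasp() and eoat.grasp(force=None): open the fingers fully, or close them until they stop; force is the grip in N (None keeps the last).
- r.dwell(seconds).
- r.inverse_kinematics(position, orientation): joint angles nearest the present ones, or None.
- r.read_state(): the state.
- imaging.get_image(name): name is "side" or "top" or "wrist"; returns a dict with "frame" (384x512x3 uint8, blue, green, red), "depth" (384x512 float32, mm along the optical axis (not along the pixel's ray), 0 where there is no reading), "vertical_fov" (degrees; the focal length in pixels is half the picture's height over the tangent of half this angle, whatever the lens; pixels are square), "cx", "cy" (the principal point, pixels), "R" (3x3) and "t" (3): a world point X has camera coordinates R X + t; the wrist camera has in their place "mount" (4x4, takes a point from camera to tool coordinates, whose origin is the TCP and whose axes are the flange's). Camera axes: x right, y down, z forward; pixel columns grow to the right and rows downward; lengths in mm; the calibration is good to about 2 mm. A picture is of the moment at which its call begins: read the wrist's pose just before it.
A pose or a line that the arm cannot do raises r.IKError and nothing moves.
- r.close_job(): hands the job in; it is judged then, once.
The state is a dict: "time_s": time; "joints": joint angles; "joint_velocities": joint speeds; "joint_torque": joint torques, N m; "ee_pos": TCP position; "orientation": TCP orientation; "wrist_force": force on the tool from outside, world axes, zero at the start; "wrist_torque": the same for the moment, N m; "finger_gap": opening from 0.0 (shut) to 1.0 (fully open); "grasp_force": force on a finger pad.
Only numpy, scipy, OpenCV 4.12 (cv2) and the standard library are available. Lean on these libraries where they do the work, as an engineer would, in place of code of your own. Each camera call takes 0.05 s, during which the arm holds its last target. There are 200 camera calls.

## Working session

There is one attempt and no reset: what is moved stays moved. The work goes in short steps, each a Python script; the robot and the scene stay as the last script left them, time stands still between calls to the robot, and variables do not carry over. Pictures are saved under pics/ and viewed, at most 10 in all, crops included, and the job is handed in when it is done.

```bash
mkdir -p pics; cat > h.py <<'E'
import numpy as np, cv2
from station import r, eoat, imaging
def cam(n):
    s=r.read_state(); d=imaging.get_image(n)
    f=d["frame"].shape[0]/2/np.tan(np.radians(d["vertical_fov"])/2)
    if n=="wrist":
        M=np.array(d["mount"]); Rt=np.array(s["orientation"])
        Rcw=Rt@M[:3,:3]; c=Rt@M[:3,3]+np.array(s["ee_pos"])
    else:
        R=np.array(d["R"]); Rcw=R.T; c=-R.T@np.array(d["t"])
    d.update(f=f,Rcw=Rcw,c=c); return d
def ray(d,uv,z):
    uv=np.atleast_2d(np.asarray(uv,float))
    v=np.c_[(uv[:,0]-d["cx"])/d["f"],(uv[:,1]-d["cy"])/d["f"],np.ones(len(uv))]@d["Rcw"].T
    return d["c"]+v*((z-d["c"][2])/v[:,2])[:,None]
def cloud(d):
    h,w=d["depth"].shape; u,v=np.meshgrid(np.arange(w),np.arange(h)); z=d["depth"]
    p=np.stack([(u-d["cx"])/d["f"]*z,(v-d["cy"])/d["f"]*z,z],-1)@d["Rcw"].T+d["c"]
    p[z==0]=np.nan; return p
def down(yaw): # tool z down, tool x axis at yaw
    c,s=np.cos(yaw),np.sin(yaw); return np.array([[c,s,0],[s,-c,0],[0,0,-1.]])
E
python3 - <<'E'
from h import *
s=r.read_state(); print(s["time_s"],np.round(s["orientation"],3).tolist())
for n in("top","side"):
    d=cam(n); cv2.imwrite(f"pics/{n}0.png",d["frame"]); print(n,d["c"].round(),d["Rcw"][:,2].round(2),d["f"],d["cx"],d["cy"],(d["depth"]>0).mean())
    np.savez(f"{n}0.npz",**{k:d[k] for k in("frame","depth","f","cx","cy","Rcw","c")})
E
```

```text
0.0 [[-0.893, 0.45, -0.001], [0.45, 0.893, -0.001], [0.0, -0.002, -1.0]]
top [ 472.  -15. 1092.] [ 0.12  0.03 -0.99] 371.72459733484146 252.12252362272417 186.99062135819557 0.9958750406901041
side [ 412. -790. 1024.] [ 0.16  0.62 -0.77] 459.8739043811606 257.0264248767823 189.94414578321565 0.9960734049479166
```

View pics/top0.png

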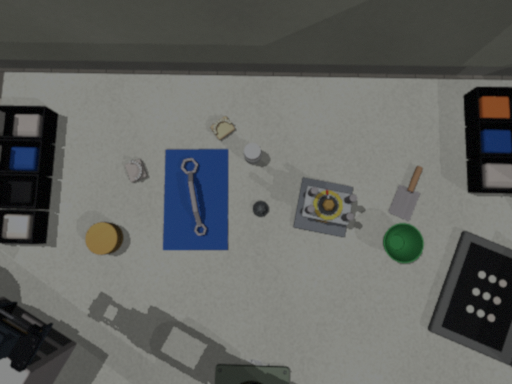

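View pics/side0.png

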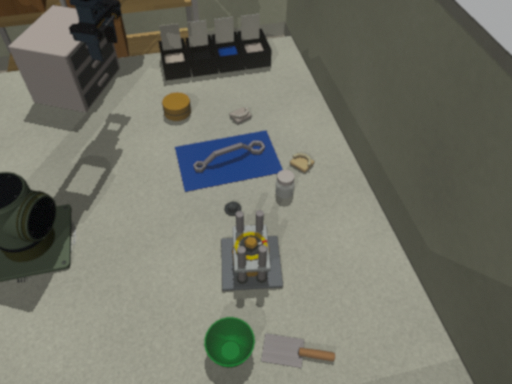

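Top view: mat at about (196,199), with the spanner's large ring at (190,166) and small ring at (200,229). Press nut at about (328,205), bystanders clear of both. Side view agrees: large ring (257,147), nut (251,242). Next: coarse positions, then wrist views from above.

```bash
python3 - <<'E'
from h import *
d=dict(np.load("top0.npz")); s=dict(np.load("side0.npz"))
print("ring",ray(d,[(190,166),(200,229)],17).round(), ray(s,[(257,147),(200,166)],17).round())
print("nut",ray(d,(328,205),103).round(),ray(s,(251,242),103).round())
f=d["frame"].astype(int); m=((f[...,0]>100)&(f[...,2]<60)).astype(np.uint8)
m[:,:100]=0;m[:,300:]=0
c=max(cv2.findContours(m,0,1)[0],key=cv2.contourArea); q=ray(d,cv2.boxPoints(cv2.minAreaRect(c)),3); print("mat",q.round(),q.mean(0).round(1))
# move wrist cam: learn mount
w=imaging.get_image("wrist"); M=np.array(w["mount"]); print(M.round(2).tolist(),w["vertical_fov"])
rings=ray(d,[(190,166),(200,229)],17)
g=rings.mean(0); a=rings[0]-rings[1]; yaw=np.arctan2(a[1],a[0]); print("grip",g,yaw,np.linalg.norm(a))
nut=ray(d,(328,205),103)[0]
def view(p,h,yaw,name):
    R=down(yaw); off=R@M[:3,3]; t=np.array([p[0]-off[0],p[1]-off[1],h])
    if abs(M[2,2])<.999:
        v=R@M[:3,2]; t[:2]-= v[:2]/-v[2]*(h+off[2]-p[2])
    r.move_ptp(t,R); x=cam("wrist"); cv2.imwrite(f"pics/{name}.png",x["frame"])
    np.savez(name+".npz",**{k:x[k] for k in("frame","depth","f","cx","cy","Rcw","c")}); print(name,r.read_state()["ee_pos"],x["c"],r.read_state()["time_s"])
import math
y=yaw
for k in (y,y+math.pi):
    q=r.inverse_kinematics(np.array([g[0],g[1],300]),down(k)); print(k,q)
cur=r.read_state()["orientation"]; 
ok=[k for k in(y,y+math.pi) if r.inverse_kinematics(np.array([g[0],g[1],300]),down(k)) is not None]
k=min(ok,key=lambda k:abs(r.inverse_kinematics(np.array([g[0],g[1],300]),down(k))[5]))
view(np.array([g[0],g[1],20]),300,k,"w_sp")
ok=[k for k in(0,math.pi) if r.inverse_kinematics(np.array([nut[0],nut[1],330]),down(k)) is not None]
k=min(ok,key=lambda k:abs(r.inverse_kinematics(np.array([nut[0],nut[1],330]),down(k))[5]))
view(nut,330,k,"w_nut")
E
python3 -c "
import cv2,numpy as np
cv2.imwrite('pics/w0.png',np.vstack([cv2.resize(cv2.imread('pics/'+n+'.png'),(400,300)) for n in('w_sp','w_nut')]))"
```

```text
ring [[657. 197.  17.]
 [474. 160.  17.]] [[663. 193.  17.]
 [478. 154.  17.]]
nut [[ 546. -192.  103.]] [[ 552. -198.  103.]]
mat [[413. 265.   3.]
 [707. 280.   3.]
 [711.  91.   3.]
 [418.  81.   3.]] [562.3 179.2   3. ]
[[-0.0, -0.95, -0.3, 86.03], [1.0, -0.0, -0.0, 0.55], [-0.0, -0.3, 0.95, -202.3], [0.0, 0.0, 0.0, 1.0]] 63.7572735051622
grip [565.56081666 178.30592637  17.        ] 0.20089880835228716 187.21532978979138
0.20089880835228716 [ 2.86014905e-01  3.03381832e-01  1.29648839e+00 -4.44089210e-16
  1.54172243e+00  1.65591242e+00]
3.3424914619420805 [ 2.86014905e-01  3.03381832e-01  1.29648839e+00 -4.44089210e-16
  1.54172243e+00 -1.48568023e+00]
w_sp [502.03571413 165.62985389 299.65326167] [418.24113695 149.48803594 502.04386175] 1.825
w_nut [ 593.76062272 -191.29185379  330.02813108] [ 677.76174757 -190.2089718   532.29828498] 4.1833
```

View pics/w0.png

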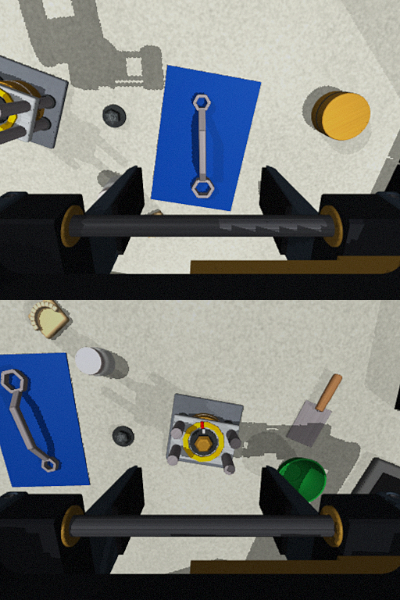

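Wrist views: the spanner's large ring is at about (203,188) in the upper half. The nut's brass top is at (203,440) in the stacked picture, with the red mark just above it. I'll re-measure from the operating tool orientation, lower down, so mount errors cancel.

```bash
cat >> h.py <<'E'
def save(x,name):
    cv2.imwrite(f"pics/{name}.png",x["frame"]); np.savez(name+".npz",**{k:x[k] for k in("frame","depth","f","cx","cy","Rcw","c")})
def load(n): return dict(np.load(n+".npz"))
E
python3 - <<'E'
from h import *
y=0.0
r.move_ptp(np.array([455.,-193,215]),down(y)); save(cam("wrist"),"b_nut")
r.move_ptp(np.array([565.,178,215]),down(0.2)); r.dwell(.1); save(cam("wrist"),"b_sp")
print(r.read_state()["time_s"],r.read_state()["ee_pos"],r.read_state()["joints"])
a=cv2.imread("pics/b_sp.png"); n=cv2.imread("pics/b_nut.png")
d=load("b_nut"); u,v=[],[]
# crop of nut zone at x3
P=np.array([549,-194,92.]); q=d["Rcw"].T@(P-d["c"]); uv=q[:2]/q[2]*d["f"]+[d["cx"],d["cy"]]; print(uv)
u0,v0=int(uv[0])-66,max(0,int(uv[1])-75); c=cv2.resize(n[v0:v0+150,u0:u0+133],None,fx=4,fy=4,interpolation=cv2.INTER_CUBIC); print(u0,v0)
cv2.imwrite("pics/b2.png",c[:600,:532])
E
```

```text
6.575 [565.21228254 176.74823096 215.20102943] [ 2.83806547e-01  3.28800855e-01  1.46658199e+00 -2.46861438e-04
  1.34599005e+00  1.65649881e+00]
[259.25794011  84.44838762]
193 9
```

View pics/b2.png

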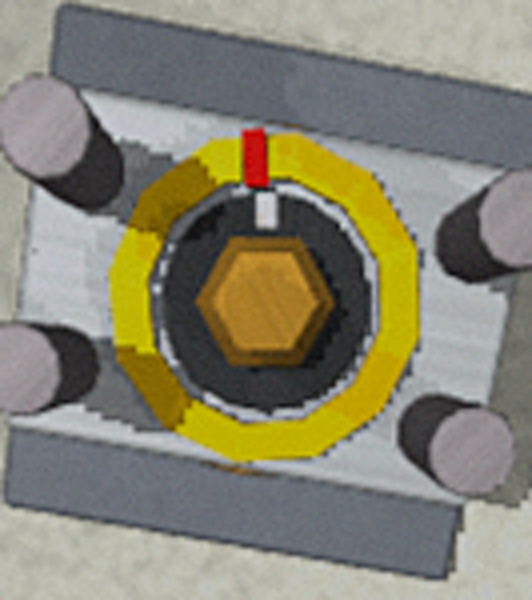

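View pics/b_sp.png

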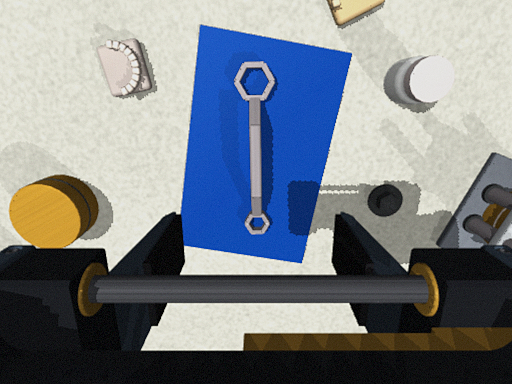

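Crop (offset 193,9, ×4): brass hexagon at (265,300), white tick (267,210) and red mark (256,157), both towards +x. Press yawed about -10°. In b_sp the spanner's large-ring hole is at (256,81) and the small one at (257,223). Now computing.

```bash
cat >> h.py <<'E'
def circ(p):
    A=np.c_[2*p[:,:2],np.ones(len(p))]; b=(p[:,:2]**2).sum(1); s=np.linalg.lstsq(A,b,rcond=None)[0]
    return s[:2],np.sqrt(s[2]+s[:2]@s[:2])
def rings(d,z=10,off=None):
    f=d["frame"].astype(int); m=((f[...,0]>90)&(f[...,2]<70)&(f[...,0]>f[...,2]+60)).astype(np.uint8)
    cs,h=cv2.findContours(m,cv2.RETR_CCOMP,cv2.CHAIN_APPROX_NONE); out=[]
    for c in cs:
        a=cv2.contourArea(c)
        if 60<a<3000:
            M=cv2.moments(c); uv=(M["m10"]/M["m00"],M["m01"]/M["m00"]); P=ray(d,uv,z)[0]; q=ray(d,c[:,0],z)
            out.append((a,uv,P,np.ptp(q[:,0]),np.ptp(q[:,1])))
    return m,out
def nutmeas(d,nut=None):
    hsv=cv2.cvtColor(d["frame"],cv2.COLOR_BGR2HSV); H,S,V=[hsv[...,i].astype(int) for i in range(3)]
    P=np.dstack([ray(d,np.stack(np.meshgrid(np.arange(512),np.arange(384)),-1).reshape(-1,2),85).reshape(384,512,3)])
    R0=np.hypot(P[...,0]-nut[0],P[...,1]-nut[1]) 
    y=((H>22)&(H<34)&(S>150)&(V>60)&(R0<50))
    red=((H<8)|(H>172))&(S>150)&(V>80)&(R0<50)
    br=((H>8)&(H<=22)&(S>120)&(R0<25))
    wh=(S<50)&(V>160)&(R0<32)&(R0>15)
    return y,red,br,wh
E
python3 - <<'E'
from h import *
d=load("b_sp"); m,o=rings(d)
for x in o: print(x[0],np.round(x[1],1),x[2].round(1),round(x[3],1),round(x[4],1))
# steel bar in between: columns inside the mat
d=load("b_nut"); nut=np.array([549,-194.])
y,red,br,wh=nutmeas(d,nut); print(y.sum(),red.sum(),br.sum(),wh.sum())
c=max(cv2.findContours((y|red).astype(np.uint8),0,1)[0],key=cv2.contourArea); hull=cv2.convexHull(c)[:,0]
dist=ray(d,hull,85); print("yellow",circ(dist))
vs,us=np.nonzero(br); print("brass mean uv",us.mean(),vs.mean(),ray(d,(us.mean(),vs.mean()),99).round(1))
c=max(cv2.findContours(br.astype(np.uint8),0,1)[0],key=cv2.contourArea)
q=ray(d,c[:,0],96); cc=circ(q); print("brass outline z96",cc, "ptp",np.ptp(q,0).round(1))
ang=np.unwrap(np.arctan2(q[:,1]-cc[0][1],q[:,0]-cc[0][0])); rr=np.hypot(*(q[:,:2]-cc[0]).T)
ph=np.degrees(np.angle((rr*np.exp(6j*ang)).mean()))/6; print("corner phase",ph,"-> flats at",ph+30,"mod60")
for n,k,z in(("red",red,85),("tick",wh,85)):
    lab=cv2.connectedComponentsWithStats(k.astype(np.uint8)); 
    for i in range(1,lab[0]):
        if lab[2][i,4]>12: P=ray(d,lab[3][i],z)[0]; e=P[:2]-cc[0]; print(n,lab[2][i,4],lab[3][i].round(1),P.round(1),np.hypot(*e).round(1),np.degrees(np.arctan2(e[1],e[0])).round(1))
# columns tops via depth
p=cloud(d); k=(p[...,2]>135)&(np.hypot(p[...,0]-549,p[...,1]+194)<85)
lab=cv2.connectedComponentsWithStats(k.astype(np.uint8))
for i in range(1,lab[0]):
    if lab[2][i,4]>40:
        c=cv2.findContours((lab[1]==i).astype(np.uint8),0,1)[0][0][:,0]; zz=np.median(p[lab[1]==i][:,2]); print("col",zz.round(1),circ(ray(d,c,zz)))
E
```

```text
65.5 [257.7 222. ] [474.5 159.8  10. ] 14.1 14.0
496.5 [254.4  81.2] [660.2 201.2  10. ] 30.9 33.2
2056 82 866 200
yellow (array([ 549.25614409, -193.86444525]), np.float64(39.85284212467014))
brass mean uv 258.9699769053118 83.81408775981524 [[ 549.4 -193.7   99. ]]
brass outline z96 (array([ 549.26493943, -193.67779859]), np.float64(15.603161956199797)) ptp [30.  33.7  0. ]
corner phase 29.44299306323704 -> flats at 59.44299306323704 mod60
red 82 [256.5  48.4] [ 583.1 -191.2   85. ] 33.9 4.1
tick 81 [277.4  67.1] [ 565.7 -212.4   85. ] 24.9 -48.6
tick 42 [259.   60.9] [ 571.6 -193.8   85. ] 22.3 -0.2
tick 13 [234.   95.8] [ 538.1 -167.9   85. ] 28.1 113.4
tick 42 [257.1 111.3] [ 522.5 -191.8   85. ] 26.8 176.0
col 145.0 (array([ 580.91706213, -148.98023264]), np.float64(9.784163749351356))
col 145.1 (array([ 563.89385952, -245.67700123]), np.float64(9.77641097709945))
col 145.1 (array([ 534.47344688, -140.87255108]), np.float64(9.779836529944356))
col 145.1 (array([ 517.41987374, -237.54639332]), np.float64(9.665133519877415))
col 350.9 (array([ 476.38363744, -193.10852923]), np.float64(44.02791025086703))
```

Everything checks: nut (549.3,-193.7) at yaw -0.4°, press yaw -10°, columns fit the layout, spanner ring distance 190.3 mm against 190, spanner yaw 12.6°. Grasp, lift, carry above the nut and check the ring in the hand.

```bash
cat >> h.py <<'E'
NUT=np.array([549.26,-193.75]); L=95.
D=np.radians
def pose(yaw,z,nut=NUT):  # yaw deg of spanner, ring over nut
    a=D(yaw); return np.array([nut[0]-L*np.cos(a),nut[1]-L*np.sin(a),z]),down(a)
def st():
    s=r.read_state(); F=np.array(s["wrist_force"]);T=np.array(s["wrist_torque"]);p=np.array(s["ee_pos"]);R=np.array(s["orientation"])
    yaw=np.degrees(np.arctan2(R[1,0],R[0,0])); e=(p[:2]-NUT)/1000
    return dict(t=round(s["time_s"],2),p=p.round(1).tolist(),yaw=round(float(yaw),2),F=F.round(1).tolist(),T=T.round(2).tolist(),M=round(float(e[0]*F[1]-e[1]*F[0]+T[2]),2),gap=round(s["finger_gap"],3),gf=round(s["grasp_force"],1))
def ringinhand(d,p):
    """ring centre via depth: pixels at the ring's top height"""
    c=cloud(d); zt=p[2]+19-31+7; k=(abs(c[...,2]-zt)<5)&(np.hypot(c[...,0]-NUT[0],c[...,1]-NUT[1])<40)
    n,lab,sta,_=cv2.connectedComponentsWithStats(k.astype(np.uint8)); i=1+np.argmax(sta[1:,4])
    cs,h=cv2.findContours((lab==i).astype(np.uint8),cv2.RETR_CCOMP,cv2.CHAIN_APPROX_NONE)
    z=np.median(c[lab==i][:,2]); o=[]
    for q in cs:
        if cv2.contourArea(q)>100:
            M=cv2.moments(q); o.append((cv2.contourArea(q),ray(d,(M["m10"]/M["m00"],M["m01"]/M["m00"]),zt)[0].round(1).tolist(),circ(ray(d,q[:,0],zt))[1].round(1)))
    return z,zt,o
E
python3 - <<'E'
from h import *
g=np.array([567.5,180.5]); R=down(D(12.57))
r.move_linear([*g,60],R,velocity=150); print(st())
r.move_linear([*g,22],R,velocity=80,guard=10); print(st())
eoat.grasp(50); print(st())
r.move_linear([*g,220],R,velocity=180); print(st())
p,R=pose(-0.4,215); r.move_ptp(p,R); r.dwell(.2); print(st(),p)
x=cam("wrist"); save(x,"c1"); print(ringinhand(x,r.read_state()["ee_pos"]))
E
```

```text
{'t': 7.76, 'p': [568.3, 180.7, 61.0], 'yaw': 12.57, 'F': [-0.2, -0.3, -0.1], 'T': [-0.04, 0.12, 0.02], 'M': 0.09, 'gap': 1.0, 'gf': 0.0}
{'t': 8.38, 'p': [567.7, 180.6, 22.1], 'yaw': 12.57, 'F': [-0.3, -0.7, 0.1], 'T': [-0.02, 0.16, -0.02], 'M': 0.07, 'gap': 1.0, 'gf': 0.0}
{'t': 9.75, 'p': [567.5, 180.5, 22.0], 'yaw': 12.57, 'F': [0.3, 0.5, 0.6], 'T': [-0.04, 0.17, 0.04], 'M': -0.08, 'gap': 0.001, 'gf': 0.0}
{'t': 11.0, 'p': [566.8, 180.3, 218.8], 'yaw': 12.57, 'F': [-0.6, -0.7, -0.9], 'T': [-0.07, 0.1, -0.01], 'M': 0.19, 'gap': 0.003, 'gf': 0.0}
{'t': 12.65, 'p': [454.8, -192.4, 214.9], 'yaw': -0.31, 'F': [-0.3, -0.0, 0.6], 'T': [-0.01, 0.14, -0.03], 'M': -0.03, 'gap': 0.0, 'gf': 0.0} [ 454.26231508 -193.08678027  215.        ]Traceback (most recent call last):
  File "<stdin>", line 8, in <module>
  File "h.py", line 57, in ringinhand
    n,lab,sta,_=cv2.connectedComponentsWithStats(k.astype(np.uint8)); i=1+np.argmax(sta[1:,4])
                                                                          ~~~~~~~~~^^^^^^^^^^^
    return _wrapfunc(a, 'argmax', axis=axis, out=out, **kwds)
    return bound(*args, **kwds)
ValueError: attempt to get argmax of an empty sequence
```

View pics/c1.png

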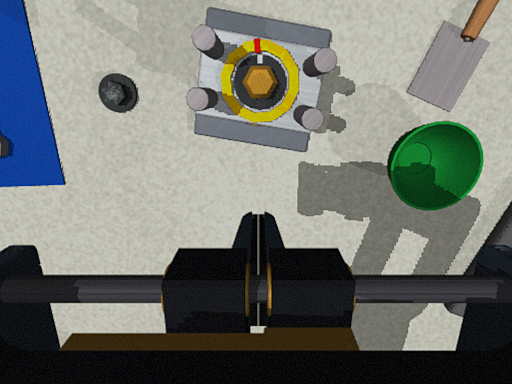

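The fingers shut on nothing (gap 0) and the hand is empty. Look at where the spanner is.

```bash
python3 - <<'E'
from h import *
eoat.ungrasp()
r.move_ptp(np.array([545.,175,230]),down(0.2)); r.dwell(.1); save(cam("wrist"),"e_sp"); print(st())
d=load("e_sp"); m,o=rings(d)
for x in o: print(x[0],np.round(x[1],1),x[2].round(1),round(x[3],1),round(x[4],1))
for n in("b_sp","e_sp"):
    c=cloud(load(n)); k=(c[...,2]>25)&(c[...,2]<60)&(c[...,0]>450)&(c[...,0]<690)&(c[...,1]>130)&(c[...,1]<230)
    q=c[k]; print(n,k.sum(),np.percentile(q,[2,50,98],axis=0).round(1).tolist() if k.any() else "")
E
```

```text
{'t': 15.66, 'p': [545.2, 173.8, 230.1], 'yaw': 11.35, 'F': [0.4, 0.0, -0.4], 'T': [-0.03, 0.16, 0.03], 'M': -0.13, 'gap': 1.0, 'gf': 0.0}
70.0 [258.5 204.7] [475.  159.8  10. ] 15.4 14.6
470.5 [255.2  64.7] [660.2 201.3  10. ] 30.3 32.9
b_sp 1174 [[502.9, 164.9, 26.6], [574.9, 183.3, 46.4], [630.3, 198.9, 48.5]]
e_sp 1149 [[502.1, 165.2, 26.4], [573.8, 183.0, 46.3], [630.2, 198.8, 48.5]]
```

View pics/e_sp.png

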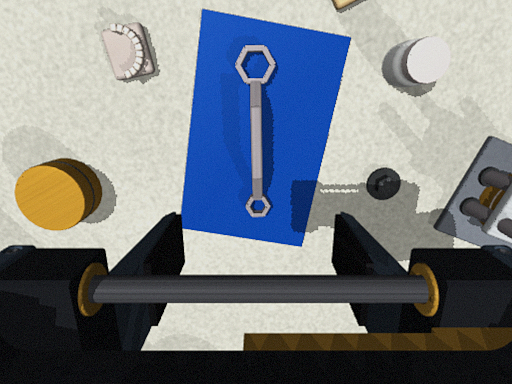

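The spanner has not moved at all, so the pads never touched it. Retry, with pictures at the grasp pose before and after closing.

```bash
python3 - <<'E'
from h import *
g=np.array([567.5,180.5]); R=down(D(12.57))
r.move_linear([*g,60],R,velocity=200)
r.move_linear([*g,22],R,velocity=80); r.dwell(.1); print(st())
a=cam("wrist"); b=cam("side"); save(a,"g1")
eoat.grasp(50); print(st()); c=cam("wrist"); e=cam("side"); save(c,"g2")
I=[a["frame"],c["frame"],cv2.resize(b["frame"][90:210,150:310],(512,384)),cv2.resize(e["frame"][90:210,150:310],(512,384))]
I=[cv2.resize(i,(400,300)) for i in I]; cv2.imwrite("pics/g.png",np.vstack([np.hstack(I[:2]),np.hstack(I[2:])]))
E
```

```text
{'t': 17.39, 'p': [568.0, 180.7, 22.6], 'yaw': 12.57, 'F': [-0.3, -0.2, -0.3], 'T': [-0.04, 0.14, -0.04], 'M': 0.06, 'gap': 1.0, 'gf': 0.0}
{'t': 18.86, 'p': [567.5, 180.5, 22.0], 'yaw': 12.57, 'F': [0.0, 0.6, -0.4], 'T': [-0.06, 0.15, -0.01], 'M': -0.01, 'gap': 0.006, 'gf': 0.0}
```

View pics/g.png

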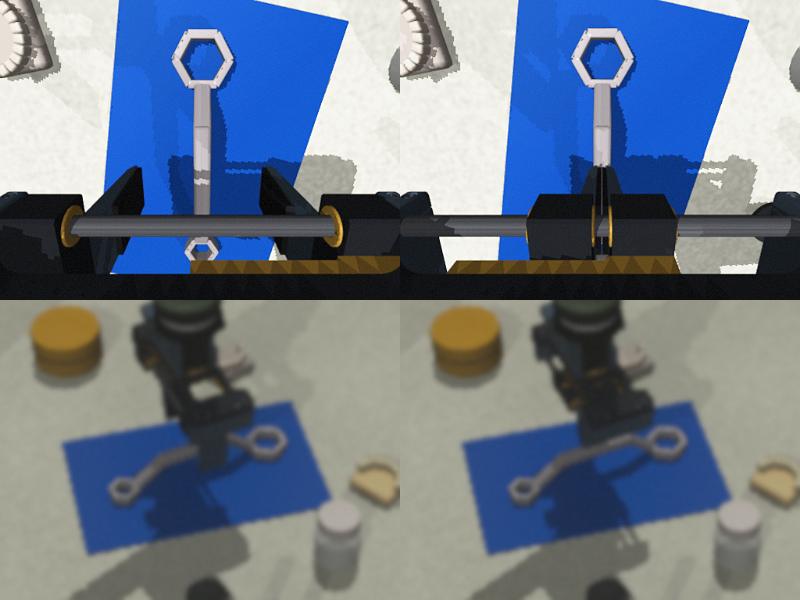

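Closed, the fingers end above the bar: it passes visibly beneath them at about (605,165) in the upper right. So the real fingertips are higher than the reported TCP. I'll measure that from the wrist depth.

```bash
python3 - <<'E'
from h import *
ee=np.array([567.5,180.5,22]); R=down(D(12.57))
for n,e in(("g1",np.array([568,180.7,22.6])),("g2",ee),("b_sp",None),("c1",None)):
    d=load(n)
    if e is None: 
        # recover tool pose from camera using the mount
        M=np.array(imaging.get_image("wrist")["mount"]); Rt=d["Rcw"]@M[:3,:3].T; e=d["c"]-Rt@M[:3,3]
    else: Rt=R
    t=(cloud(d)-e)@Rt   # tool coords
    k=(d["depth"]>0)&(d["depth"]<235)&(t[...,2]<8)&(t[...,2]>-90)&(abs(t[...,0])<25)&(abs(t[...,1])<65)
    if n in("g1","g2"): k&=~((abs(t[...,1])<9)&(t[...,2]>-32)&(abs(t[...,1])>3)) if n=="g2" else (abs(t[...,1])>30)
    q=t[k]; print(n,k.sum(),"x",np.percentile(q[:,0],[1,99]).round(1),"y",np.percentile(q[:,1],[1,99]).round(1),"z max pct",np.percentile(q[:,2],[50,90,97,99,100]).round(1))
E
```

```text
g1 5841 x [-16.2  17.7] y [-57.8  55. ] z max pct [-68.8 -40.5 -34.2 -32.3 -30.4]
g2 2488 x [-15.6  23.3] y [-12.2   9.4] z max pct [-67.7 -26.3 -25.  -24.5 -23.8]
b_sp 5849 x [-16.2  17.7] y [-57.8  55.1] z max pct [-68.7 -40.5 -34.4 -32.3 -30. ]
c1 2238 x [-15.8  17.7] y [-12.3   9.6] z max pct [-70.5 -44.3 -36.6 -33.4 -31.3]
```

The real fingertips sit about 30 mm behind the reported TCP, closed or open. That explains the miss: the tips were at z≈52, above the 48 mm bar top. I'll grasp at reported z = -8 and use ee = ring underside − 11 from here on.

```bash
sed -i 's/zt=p\[2\]+19-31+7/zt=p[2]+25/' h.py; python3 - <<'E'
from h import *
d=load("g1"); e=np.array([568,180.7,22.6]); t=(cloud(d)-e)@down(D(12.57)); near=(d["depth"]>0)&(d["depth"]<170)
for a,b in((0,30),(30,60),(60,75),(75,95)):
    k=near&(abs(t[...,1])>a)&(abs(t[...,1])<b); q=t[k]; print("body",a,b,k.sum(),"zmax",np.percentile(q[:,2],[50,99]).round(1),"x at 99",np.percentile(q[:,0],[1,99]).round(1))
g=np.array([567.5,180.5]); R=down(D(12.57))
eoat.ungrasp()
print(r.move_linear([*g,-8],R,velocity=60,guard=8),st())
eoat.grasp(55); s=st(); print(s)
if s["gap"]>.05:
    r.move_linear([*g,190],R,velocity=180); print(st())
    p,R=pose(-0.4,190); r.move_ptp(p,R); r.dwell(.1); print(st(),p)
    x=cam("wrist"); save(x,"c2"); print(ringinhand(x,r.read_state()["ee_pos"]))
E
```

```text
body 0 30 17354 zmax [-143.  -122.2] x at 99 [23.  33.2]
body 30 60 34232 zmax [-130.2  -52.3] x at 99 [-13.8  38. ]
body 60 75 6560 zmax [-133.2 -113.8] x at 99 [16.9 38.3]
body 75 95 434 zmax [-115.2 -111.6] x at 99 [35.6 37.8]
False {'t': 21.1, 'p': [567.5, 180.5, -8.2], 'yaw': 12.57, 'F': [0.1, -0.8, 0.6], 'T': [-0.05, 0.16, -0.03], 'M': -0.06, 'gap': 1.002, 'gf': 0.0}
{'t': 22.26, 'p': [567.5, 180.4, -8.0], 'yaw': 12.59, 'F': [0.5, -0.2, 0.0], 'T': [-0.09, 0.19, 0.07], 'M': -0.12, 'gap': 0.15, 'gf': 55.0}
{'t': 23.51, 'p': [566.6, 180.2, 188.6], 'yaw': 12.57, 'F': [0.1, 0.3, -4.1], 'T': [-0.04, 0.17, 0.0], 'M': -0.02, 'gap': 0.149, 'gf': 55.0}
{'t': 25.06, 'p': [454.9, -192.3, 189.9], 'yaw': -0.31, 'F': [0.4, -0.1, -2.6], 'T': [-0.02, 0.2, -0.01], 'M': -0.0, 'gap': 0.147, 'gf': 55.0} [ 454.26231508 -193.08678027  190.        ]
(np.float64(214.3492824833824), np.float64(214.9126335660295), [(6436.5, [550.2, -191.7, 214.9], np.float64(23.8)), (3109.0, [550.0, -191.7, 214.9], np.float64(16.4))])
```

Grasped (gap 13.6 mm, 55 N, weight felt). The ring is 1.1 mm off sideways in the hand, so about 0.6° of yaw; correct for that and seat it.

```bash
cat >> h.py <<'E'
OFF=0.6
def pose(yaw,z,nut=NUT):
    a=D(yaw); return np.array([nut[0]-L*np.cos(a),nut[1]-L*np.sin(a),z]),down(D(yaw-OFF))
def syaw(): return st()["yaw"]+OFF
def seat(yaw,zend=73.5):
    p,R=pose(yaw,98); r.move_linear(p,R,velocity=120); r.dwell(.15); a=st()
    p,R=pose(yaw,zend); hit=r.move_linear(p,R,velocity=40,guard=9); b=st(); print("seat",hit,a["p"],a["F"],b)
    return b
E
python3 - <<'E'
from h import *
b=seat(-0.4); r.dwell(.15); print(st())
E
```

```text
seat True [454.9, -193.4, 98.8] [0.2, 0.3, -2.8] {'t': 26.82, 'p': [453.3, -192.9, 73.0], 'yaw': -1.01, 'F': [-1.5, 0.8, 4.2], 'T': [-0.05, -0.15, -0.02], 'M': -0.09, 'gap': 0.149, 'gf': 55.0}
{'t': 26.97, 'p': [453.3, -192.8, 72.9], 'yaw': -1.01, 'F': [-1.5, -1.1, 5.3], 'T': [-0.05, -0.23, -0.01], 'M': 0.1, 'gap': 0.148, 'gf': 55.0}
```

Fully down (reported z 73, expected 74). First stroke, clockwise to spanner yaw -50, watching the moment.

```bash
cat >> h.py <<'E'
def stroke(y0,y1,step=6,z=73.8,vel=50,Mmax=0.8,base=0):
    ys=np.linspace(y0,y1,max(1,int(np.ceil(abs(y1-y0)/step)))+1)[1:]
    for y in ys:
        p,R=pose(y,z); r.move_linear(p,R,velocity=vel); s=st(); print(round(y,1),s["t"],s["yaw"],s["p"][2],s["F"],s["T"][2],"M",s["M"])
        if s["M"]-base>Mmax: print("STOP"); break
    return s
E
python3 - <<'E'
from h import *
stroke(-0.4,-50)
E
```

```text
-5.9 27.3 -6.4 73.5 [1.3, 1.5, -2.2] 0.09 M -0.06
-11.4 27.63 -11.89 73.6 [1.1, 1.1, -2.5] 0.08 M -0.04
-16.9 27.97 -17.4 73.7 [2.1, 1.1, -3.5] 0.16 M 0.0
-22.4 28.3 -22.91 73.7 [3.1, 2.3, -4.7] 0.2 M -0.12
-28.0 28.63 -28.43 73.8 [3.9, 1.9, -3.8] 0.26 M -0.07
-33.5 28.97 -33.95 73.8 [3.8, 0.6, -4.8] 0.35 M 0.1
-39.0 29.3 -39.48 73.8 [4.5, 1.3, -5.0] 0.34 M -0.03
-44.5 29.63 -45.0 73.8 [5.6, 0.4, -6.0] 0.42 M 0.01
-50.0 29.97 -50.52 73.9 [5.1, 0.4, -6.1] 0.49 M 0.1
```

The moment about the nut stays near 0, which is unexpected at 0.3 N m running torque. Look before going on.

```bash
python3 - <<'E'
from h import *
print(st()); x=cam("wrist"); save(x,"s1"); cv2.imwrite("pics/s1c.png",cv2.resize(x["frame"][:260,120:400],None,fx=2.3,fy=2.3,interpolation=cv2.INTER_CUBIC))
y,red,br,wh=nutmeas(x,NUT); v,u=np.nonzero(red); print(red.sum(), ray(x,(u.mean(),v.mean()),85) if red.any() else 0)
v,u=np.nonzero(br); print(br.sum(),ray(x,(u.mean(),v.mean()),99)); print(ringinhand(x,r.read_state()["ee_pos"]))
E
```

```text
{'t': 29.97, 'p': [488.6, -121.3, 73.9], 'yaw': -50.52, 'F': [5.1, 0.4, -6.1], 'T': [0.38, -0.77, 0.49], 'M': 0.1, 'gap': 0.151, 'gf': 55.0}
257 [[ 583.43467779 -191.1080275    85.        ]]
2806 [[ 549.19211515 -193.73357726   99.        ]]
(np.float64(98.88268088857672), np.float64(98.89913782672812), [(6460.0, [549.4, -194.1, 98.9], np.float64(23.8))])
```

View pics/s1c.png

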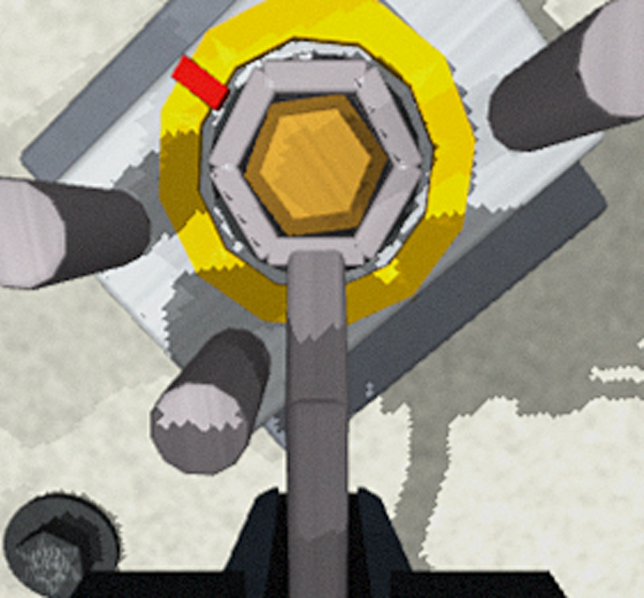

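The picture shows a sound fit: ring flat round the nut, brass hexagon turned about 6° in the play, so the nut follows. Red mark still at (583.4,-191.1), unmoved, and the columns are clear. Lift, swing back, reseat by the measured nut angle, and zero the moment while free.

```bash
cat >> h.py <<'E'
def nutphase(x):
    br=nutmeas(x,NUT)[2].astype(np.uint8); br=cv2.morphologyEx(br,cv2.MORPH_OPEN,np.ones((5,5)))
    c=max(cv2.findContours(br,0,1)[0],key=cv2.contourArea); q=ray(x,cv2.approxPolyDP(c,1,True)[:,0],97)
    m=np.zeros(br.shape,np.uint8); cv2.drawContours(m,[cv2.convexHull(c)],-1,1,-1); v,u=np.nonzero(m); q=ray(x,np.c_[u,v],97)
    e=q[:,:2]-q[:,:2].mean(0); z=e[:,0]+1j*e[:,1]
    return (np.degrees(np.angle((z**6).mean()))/6+30)%60, np.sqrt(len(u))
def redang(x):
    red=nutmeas(x,NUT)[1]; v,u=np.nonzero(red)
    if len(u)<40: return None,len(u)
    P=ray(x,(u.mean(),v.mean()),85)[0]; return round(float(np.degrees(np.arctan2(P[1]-NUT[1],P[0]-NUT[0]))),2),len(u)
def lift(y): p,R=pose(y,100); r.move_linear(p,R,velocity=60)
def swing(y0,y1,z=100):
    for y in np.linspace(y0,y1,int(np.ceil(abs(y1-y0)/22))+1)[1:]:
        p,R=pose(y,z); r.move_linear(p,R,velocity=110)
E
python3 - <<'E'
from h import *
for n in("b_nut","s1"): print(n,nutphase(load(n)),redang(load(n)))
lift(-50); r.dwell(.15); print("free",st()); x=cam("wrist"); save(x,"s1l"); ph,_=nutphase(x); print(ph,redang(x))
if 12<ph<21:
    swing(-50,ph); r.dwell(.2); print("free",st()); x=cam("wrist"); print(nutphase(x),redang(x)); seat(ph)
E
```

```text
b_nut (np.float64(58.86828640493901), np.float64(29.715315916207253)) (4.25, 82)
s1 (np.float64(15.982212485831694), np.float64(53.50700888668698)) (4.42, 257)
free {'t': 30.75, 'p': [487.5, -120.9, 99.5], 'yaw': -50.6, 'F': [0.2, -1.0, -3.3], 'T': [0.09, 0.16, -0.01], 'M': 0.04, 'gap': 0.145, 'gf': 55.0}
16.238430328984784 (4.44, 200)
free {'t': 32.77, 'p': [457.9, -219.5, 99.9], 'yaw': 15.59, 'F': [0.0, 0.0, -3.7], 'T': [-0.06, 0.17, -0.08], 'M': -0.08, 'gap': 0.15, 'gf': 55.0}
(np.float64(16.447317026565486), np.float64(46.24932431938871)) (4.53, 164)
seat True [458.0, -220.3, 98.0] [0.3, -0.2, -4.0] {'t': 33.87, 'p': [457.1, -220.1, 73.0], 'yaw': 15.64, 'F': [-1.1, 0.2, 5.5], 'T': [0.11, -0.21, 0.02], 'M': -0.02, 'gap': 0.149, 'gf': 55.0}
```

Reseated fully down; the nut has turned about 43.5° and the ring mark is still at 4.4°. Second stroke: quick to -34, then small steps, checking the ring mark at each.

```bash
cat >> h.py <<'E'
def fine(y0,y1,ref,step=1.5,z=73.8,slip=3.0):
    y=y0
    while y>y1+1e-6:
        y=max(y-step,y1); p,R=pose(y,z); r.move_linear(p,R,velocity=30); x=cam("wrist"); s=st(); a,n=redang(x); ph=nutphase(x)[0]
        print(round(y,1),s["t"],s["yaw"],s["F"],"Tz",s["T"][2],"M",s["M"],"red",a,n,"nut",round(ph,1))
        if a is not None and ref-a>=slip: print("SLIP"); return y,True
        if s["M"]>1.8 or np.hypot(*s["F"][:2])>35: print("FORCE"); return y,False
    return y,False
E
python3 - <<'E'
from h import *
s=stroke(16.3,-34,step=7,Mmax=0.9)
if s["M"]<0.9: print(fine(-34,-51,4.45))
E
```

```text
10.0 34.21 9.51 73.6 [-0.7, -0.2, -1.7] -0.14 M -0.13
3.7 34.57 3.24 73.6 [-0.5, -1.4, -2.8] -0.06 M 0.07
-2.6 34.92 -3.04 73.6 [0.1, 1.4, -2.9] 0.02 M -0.11
-8.8 35.28 -9.33 73.7 [0.7, 0.9, -4.2] 0.03 M -0.07
-15.1 35.64 -15.62 73.7 [1.2, 0.3, -4.6] 0.07 M 0.01
-21.4 36.0 -21.9 73.8 [1.6, 0.7, -4.9] 0.11 M -0.0
-27.7 36.36 -28.19 73.8 [2.9, 1.6, -4.7] 0.2 M -0.06
-34.0 36.72 -34.47 73.8 [3.3, 1.0, -4.7] 0.19 M -0.07
-35.5 37.02 -36.03 [4.4, 0.5, -5.6] Tz 0.46 M 0.18 red 4.47 270 nut 31.3
-37.0 37.32 -37.55 [4.2, 0.0, -6.1] Tz 0.39 M 0.15 red 4.3 268 nut 29.2
-38.5 37.62 -39.07 [4.5, -0.3, -6.6] Tz 0.42 M 0.17 red 4.37 268 nut 27.5
-40.0 37.92 -40.58 [4.8, -0.4, -6.4] Tz 0.39 M 0.12 red 4.42 264 nut 25.8
-41.5 38.22 -42.07 [4.6, -1.3, -5.9] Tz 0.43 M 0.23 red 4.33 264 nut 24.7
-43.0 38.52 -43.58 [5.5, -1.3, -6.1] Tz 0.45 M 0.18 red 4.47 265 nut 23.5
-44.5 38.82 -45.07 [5.0, -0.2, -5.8] Tz 0.45 M 0.13 red 4.41 260 nut 21.7
-46.0 39.12 -46.57 [5.4, -1.1, -5.4] Tz 0.46 M 0.16 red 4.42 259 nut 20.3
-47.5 39.42 -48.07 [5.0, -0.9, -6.3] Tz 0.43 M 0.13 red 4.4 259 nut 18.7
-49.0 39.72 -49.57 [5.0, 0.2, -5.3] Tz 0.45 M 0.08 red 4.41 259 nut 17.2
-50.5 40.02 -51.06 [5.1, -1.0, -6.1] Tz 0.46 M 0.14 red 4.48 259 nut 15.8
-51 40.32 -51.54 [4.3, -0.3, -5.6] Tz 0.58 M 0.28 red 4.46 260 nut 15.6
(-51, False)
```

Nut now about 104° round, not yet tight, ring mark unmoved (4.45°). Third stroke, fine from the start.

```bash
python3 - <<'E'
from h import *
lift(-51); r.dwell(.1); x=cam("wrist"); ph,_=nutphase(x); print(ph,redang(x))
if 12<ph<21:
    swing(-51,ph); b=seat(ph)
    if b["p"][2]<75:
        stroke(ph,8.5,step=8); print(fine(8.5,-16,4.45,step=1.5,slip=3.0)); print(st())
E
```

```text
13.004237143657182 (4.42, 181)
seat True [460.5, -214.4, 99.5] [9.6, 2.6, -2.2] {'t': 43.28, 'p': [459.4, -214.5, 97.0], 'yaw': 12.26, 'F': [-1.5, 0.9, 2.8], 'T': [0.14, 0.06, -0.13], 'M': -0.24, 'gap': 0.149, 'gf': 55.0}
```

The guard tripped on the swing's own deceleration at z=97, before touching the nut. Re-measure the nut angle here and seat again.

```bash
python3 - <<'E'
from h import *
r.dwell(.1); x=cam("wrist"); save(x,"s3"); ph,_=nutphase(x); print(ph,redang(x),st()["F"])
if 11<ph<21:
    b=seat(ph)
    if b["p"][2]<75:
        stroke(ph,8.5,step=8); print(fine(8.5,-16,4.45,step=1.5,slip=3.0)); print(st())
E
```

```text
4.726831864771253 (4.45, 209) [-4.4, 1.3, 4.9]
```

```bash
python3 - <<'E'
from h import *
x=load("s3"); p=np.array([459.4,-214.5,97.0]); print(ringinhand(x,p))
c=cloud(x); m=(c[...,2]>100)&(c[...,2]<135); 
a=D(12.9); e=c[...,:2]-NUT; X=e[...,0]*np.cos(a)+e[...,1]*np.sin(a); Y=-e[...,0]*np.sin(a)+e[...,1]*np.cos(a)
for x0,x1 in((12,22),(-22,-12),(-45,-35),(-60,-50),(-75,-65)):
    k=(X>x0)&(X<x1)&(abs(Y)<12)&(c[...,2]>100); 
    if k.any(): print(x0,x1,k.sum(),np.median(c[k],0).round(1),"Y",np.median(Y[k]).round(1))
b=cv2.imread("pics/s3.png"); s=load("s1l")["frame"]
cv2.imwrite("pics/s3c.png",np.hstack([cv2.resize(i[:230,150:370],(390,408),interpolation=cv2.INTER_CUBIC) for i in(s,b)]))
E
```

```text
(np.float64(121.95468186897332), np.float64(122.0), [(340.5, [522.6, -199.3, 122.0], np.float64(6.3))])
12 22 468 [ 567.7 -189.1  103.4] Y 0.5
-22 -12 608 [ 532.4 -197.9  109.1] Y -0.0
-45 -35 595 [ 510.  -202.2  137.9] Y 0.3
-60 -50 1760 [ 494.2 -208.1  221.4] Y -1.7
-75 -65 6485 [ 482.6 -209.2  240.8] Y -0.2
```

View pics/s3c.png

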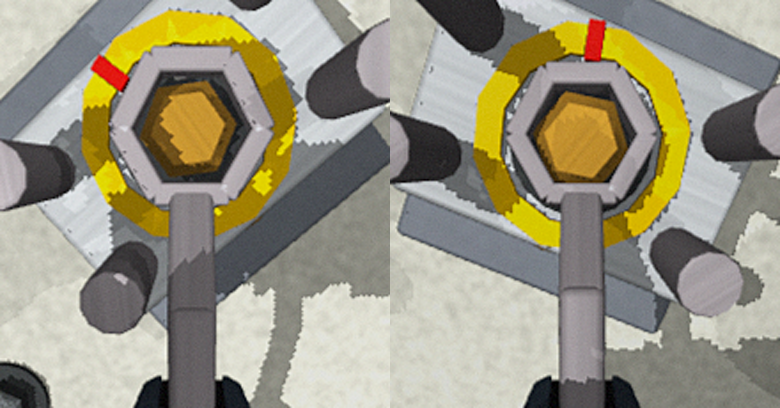

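The right half shows the spanner nose-down about 9.5°: ring top at 103 in front, 109 behind, expected 122. It bound on the nut during the lift, pitched in the pads and dragged the nut back about 52° on the swing. Ring mark still unmoved at 4.45°. So the nut is about 52° round. I'll press the spanner level on the flange and check its pitch, and from now on ease back before each lift.

```bash
cat >> h.py <<'E'
def pitch(x,yaw):
    c=cloud(x); a=D(yaw); e=c[...,:2]-NUT; X=e[...,0]*np.cos(a)+e[...,1]*np.sin(a); Y=-e[...,0]*np.sin(a)+e[...,1]*np.cos(a); z=[]
    for s in(1,-1):
        k=(s*X>17)&(s*X<21)&(abs(Y)<8)&(c[...,2]>88); z.append(np.median(c[k][:,2]))
    return round(float(np.degrees(np.arctan2(z[1]-z[0],38))),1),np.round(z,1).tolist()
E
python3 - <<'E'
from h import *
p,R=pose(6,96); r.move_linear(p,R,velocity=50)
p,R=pose(6,72); print(r.move_linear(p,R,velocity=45,guard=22),st())
eoat.grasp(60); x=cam("wrist"); save(x,"s4"); print(pitch(x,6),nutphase(x),redang(x),st())
E
```

```text
False {'t': 44.52, 'p': [449.3, -203.7, 70.6], 'yaw': 5.45, 'F': [-9.0, -2.1, 4.8], 'T': [-0.47, 1.29, -0.17], 'M': -0.05, 'gap': 0.151, 'gf': 55.0}
(-2.4, [99.9, 98.3]) (np.float64(1.187650153011088), np.float64(55.66866263886712)) (4.42, 77) {'t': 44.78, 'p': [449.3, -203.7, 70.6], 'yaw': 5.45, 'F': [-9.0, -2.1, 5.4], 'T': [-0.47, 1.28, -0.11], 'M': 0.01, 'gap': 0.147, 'gf': 60.0}
```

Level again (-2°), but the tool stands 100 mm from the nut with 9 N pushing it away, so the spanner may have slid a few mm in the pads. Relax the tool to that radius and re-read.

```bash
python3 - <<'E'
import h
from h import *
for L,z in((100.5,71.5),(100.5,73)):
    h.L=L; p,R=pose(6,z); r.move_linear(p,R,velocity=40); r.dwell(.05); s=st(); print(L,z,p.round(1),s["t"],s["p"],s["F"],s["T"],np.round(r.read_state()["orientation"],3)[:,2])
x=cam("wrist"); save(x,"s5"); print(pitch(x,6),nutphase(x))
c=cloud(x); a=D(5.5); ee=np.array(r.read_state()["ee_pos"]); e=c[...,:2]-ee[:2]; X=e[...,0]*np.cos(a)+e[...,1]*np.sin(a); Y=-e[...,0]*np.sin(a)+e[...,1]*np.cos(a)
k=(abs(c[...,2]-99)<4)&(X>60)&(abs(Y)<35); print("ring X range in tool",np.percentile(X[k],[1,99]).round(1),"Y",np.percentile(Y[k],[1,99]).round(1))
E
```

```text
100.5 71.5 [ 449.3 -204.3   71.5] 45.12 [448.9, -204.1, 70.6] [2.9, 1.0, -4.1] [0.08, -0.45, 0.03] [-0.001  0.001 -1.   ]
100.5 73 [ 449.3 -204.3   73. ] 45.42 [448.9, -204.1, 72.7] [3.3, -0.0, -4.0] [0.03, -0.24, -0.03] [-0.001  0.    -1.   ]
(-2.8, [102.4, 100.5]) (np.float64(1.4127549944100366), np.float64(54.616847217685496))
ring X range in tool [ 72.2 121.9] Y [-30.8  24. ]
```

Force is small now; use radius 99.5 and z 70.5. Stroke to -50 (3° steps near the end with the ring mark checked), ease back 5°, lift, and check that the ring really came clear.

```bash
sed -i 's/^NUT=\(.*\)L=95\./NUT=\1L=99.5/' h.py; python3 - <<'E'
from h import *
Z=70.5
p,R=pose(5,Z); r.move_linear(p,R,velocity=50)
s=stroke(5,-38,step=9,z=Z,vel=75,Mmax=.9)
y,ok=fine(-38,-50,4.45,step=3,z=Z)
if not ok and y==-50:
    p,R=pose(-45,Z); r.move_linear(p,R,velocity=60)
    p,R=pose(-45,104); r.move_linear(p,R,velocity=60); r.dwell(.1); x=cam("wrist"); save(x,"s6"); s=st(); print(s,"ringtop expected",s["p"][2]+29,pitch(x,-45),nutphase(x),redang(x))
E
```

```text
-3.6 46.08 -4.03 70.5 [-2.2, 1.1, -0.6] 0.06 M -0.04
-12.2 46.42 -12.61 70.4 [-2.8, 2.0, -0.9] 0.16 M 0.02
-20.8 46.77 -21.24 70.4 [-2.8, 3.3, -1.3] 0.1 M -0.12
-29.4 47.12 -29.89 70.4 [-2.3, 4.4, 1.6] 0.28 M 0.01
-38.0 47.48 -38.51 70.4 [-1.7, 4.9, 0.8] 0.25 M -0.03
-41 47.85 -41.51 [-2.1, 5.6, 0.5] Tz 0.37 M 0.08 red 4.45 281 nut 25.4
-44 48.23 -44.51 [-2.1, 5.3, 0.0] Tz 0.32 M 0.09 red 4.4 285 nut 22.3
-47 48.6 -47.51 [-2.1, 5.7, -0.0] Tz 0.36 M 0.12 red 4.51 283 nut 19.2
-50 48.98 -50.52 [-2.3, 5.9, 0.7] Tz 0.32 M 0.12 red 4.42 278 nut 16.1
{'t': 50.12, 'p': [478.5, -123.3, 103.6], 'yaw': -45.6, 'F': [-0.3, -0.2, -3.7], 'T': [0.09, 0.17, -0.04], 'M': -0.0, 'gap': 0.148, 'gf': 60.0} ringtop expected 132.6 (-2.9, [133.5, 131.6]) (np.float64(16.837742794013252), np.float64(46.17358552246078)) (4.5, 154)
```

Clean lift: ring at 132.5 as expected, nut at 16.5° by symmetry, about 104° round. Last stroke.

```bash
python3 - <<'E'
from h import *
Z=70.5
swing(-45,16.4,z=104); p,R=pose(16.4,98); r.move_linear(p,R,velocity=80); r.dwell(.2)
p,R=pose(16.4,70); hit=r.move_linear(p,R,velocity=45,guard=9); b=st(); print(hit,b)
if b["p"][2]<72.5:
    stroke(16.4,9,step=8,z=Z,vel=75)
    print(fine(9,-13,4.45,step=2,z=Z,slip=2.5)); print(st())
E
```

```text
True {'t': 52.57, 'p': [452.6, -221.9, 78.3], 'yaw': 15.81, 'F': [-0.2, 0.1, -4.1], 'T': [-0.17, 0.3, -0.02], 'M': -0.03, 'gap': 0.147, 'gf': 60.0}
```

Stopped at 78 with the ring already 3 mm onto the hexagon and almost no force left, so just a brush. Continue down.

```bash
python3 - <<'E'
from h import *
Z=70.5
p,R=pose(16.2,70); hit=r.move_linear(p,R,velocity=40,guard=12); b=st(); print(hit,b)
if b["p"][2]<72.5:
    stroke(16.2,9,step=8,z=Z,vel=75)
    print(fine(9,-13,4.45,step=2,z=Z,slip=2.5)); print(st())
E
```

```text
False {'t': 52.93, 'p': [452.4, -221.2, 69.1], 'yaw': 15.61, 'F': [-3.0, -1.4, -5.2], 'T': [-0.46, 0.93, -0.06], 'M': -0.01, 'gap': 0.147, 'gf': 60.0}
9.0 53.25 8.56 69.8 [-3.4, -2.8, -6.9] -0.16 M 0.07
7 53.57 6.56 [-5.1, -2.0, -7.1] Tz -0.05 M 0.09 red 4.62 64 nut 13.1
5 53.88 4.56 [-4.1, -1.9, -7.5] Tz -0.11 M 0.05 red 4.68 64 nut 11.0
3 54.2 2.56 [-4.5, -3.6, -7.6] Tz -0.04 M 0.3 red 4.68 65 nut 9.3
1 54.52 0.57 [-5.4, -2.2, -7.2] Tz -0.02 M 0.2 red 4.7 65 nut 7.0
-1 54.83 -1.43 [-4.0, -2.3, -7.1] Tz -0.03 M 0.21 red 4.68 69 nut 5.2
-3 55.15 -3.42 [-4.9, -2.3, -8.4] Tz -0.07 M 0.19 red 4.79 72 nut 3.0
-5 55.47 -5.38 [-5.1, -2.6, -7.5] Tz 0.09 M 0.39 red 4.95 78 nut 2.2
-7 55.78 -7.32 [-5.4, -2.7, -7.7] Tz 0.37 M 0.7 red 4.75 81 nut 1.6
-9 56.1 -9.27 [-6.1, -4.2, -7.6] Tz 0.49 M 1.0 red 3.56 81 nut 59.9
-11 56.42 -11.27 [-5.6, -3.7, -7.3] Tz 0.51 M 0.98 red 1.47 85 nut 58.3
SLIP
(-11, True)
{'t': 56.42, 'p': [450.4, -175.2, 70.1], 'yaw': -11.27, 'F': [-5.6, -3.7, -7.3], 'T': [-0.66, 1.8, 0.51], 'M': 0.98, 'gap': 0.149, 'gf': 60.0}
```

The nut pulled up tight (moment 0.2 → 1.0 N m) and the ring mark slipped from about 4.6° to 1.5°, roughly 3°. Ease back within the play, lift, and return to the mat.

```bash
python3 - <<'E'
from h import *
p,R=pose(-5,70.5); r.move_linear(p,R,velocity=60); print(st()["M"])
p,R=pose(-5,108); r.move_linear(p,R,velocity=80); x=cam("wrist"); save(x,"f1"); print(st(),pitch(x,-5),redang(x),nutphase(x))
p,R=pose(-5,195); r.move_linear(p,R,velocity=200)
a=D(12.57); g=np.array([655.,200.])-L*np.array([np.cos(a),np.sin(a)]); R=down(D(12.57-OFF))
r.move_ptp([*g,120],R); print(st()["t"])
r.move_linear([*g,8],R,velocity=150); print(r.move_linear([*g,-9],R,velocity=35,guard=14),st())
E
```

```text
0.13
{'t': 57.41, 'p': [450.4, -184.9, 107.9], 'yaw': -5.58, 'F': [-0.4, -0.3, -4.4], 'T': [-0.02, 0.19, -0.01], 'M': 0.03, 'gap': 0.148, 'gf': 60.0} (-2.8, [141.2, 139.3]) (1.04, 56) (np.float64(59.82043067494364), np.float64(43.69210454990696))
59.43
True {'t': 60.84, 'p': [560.6, 179.1, -7.3], 'yaw': 11.97, 'F': [0.6, 0.3, 3.3], 'T': [-0.12, 0.61, 0.01], 'M': -0.2, 'gap': 0.148, 'gf': 60.0}
```

```bash
python3 - <<'E'
from h import *
eoat.ungrasp(); e=np.array(r.read_state()["ee_pos"]); r.move_linear([e[0],e[1],215],velocity=180); r.dwell(.1)
x=cam("wrist"); save(x,"f2"); m,o=rings(x)
for q in o: print(q[0],q[2].round(1),round(q[3],1))
c=cloud(x)
big=max(o,key=lambda q:q[0])[2]; sm=min(o,key=lambda q:q[0])[2]; print("dist",np.linalg.norm(big-sm))
for n,P,ri,ro in(("big",big,17.5,21.5),("small",sm,11,14)):
    rr=np.hypot(c[...,0]-P[0],c[...,1]-P[1]); k=(rr>ri)&(rr<ro)&(c[...,2]>10)&(c[...,2]<24); print(n,np.median(c[k][:,2]).round(1))
t=cam("top"); f0=load("top0")["frame"]; 
for nm,im in(("a",f0),("b",t["frame"])): pass
df=cv2.absdiff(f0,t["frame"]).max(2)>60; n,l,s,ce=cv2.connectedComponentsWithStats(df.astype(np.uint8)); print([(s[i,4],ce[i].round().tolist()) for i in range(1,n) if s[i,4]>15])
print(st()["t"],redang(cam("wrist")))
E
```

```text
68.0 [471.  160.1  10. ] 14.1
498.5 [656.5 200.1  10. ] 31.6
dist 189.76358764765513
big 16.3
small 16.1
[(np.int32(7783), [139.0, 228.0]), (np.int32(70), [141.0, 145.0]), (np.int32(20), [126.0, 138.0]), (np.int32(18), [112.0, 142.0]), (np.int32(302), [204.0, 180.0]), (np.int32(103), [167.0, 235.0]), (np.int32(88), [13.0, 327.0]), (np.int32(555), [189.0, 349.0]), (np.int32(834), [215.0, 357.0]), (np.int32(25), [2.0, 341.0]), (np.int32(162), [13.0, 363.0]), (np.int32(94), [194.0, 380.0])]
63.66 (None, 0)
```

Spanner flat on the mat (both ring tops at 16 mm). The picture differences all lie on the robot's side, which I take as the arm and its shadow. Hand in.

```bash
python3 -c "
from h import *
print(r.close_job(), r.read_state()['time_s'])"
```

```text
the job is handed in; nothing more can be done
the job is handed in; nothing more can be done
```

Handed in at about 64 s: the nut is tight, the yellow ring slipped about 3° clockwise, and the spanner lies flat on the blue mat; along the way one grasp missed, and one lift bound and pulled the nut back about 50°, which I turned in again.

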